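Release two pinch catches and hold the medicine tote's gate wide open

TASK

Open the blue medicine tote for the technician: squeeze the catch with the red fin open first, then the one with the yellow fin, so that both bolts are drawn clear of the gate and stay drawn. Then swing the barred gate by its black grip post past the click of its detent until it stands open beyond a right angle, and finish while still holding it there, because its spring swings it back if you let go. Leave the jars in the tote, and the loose carton and brown bottle near its gate, standing where they are.

Things in the scene. Friction and masses are not known exactly. Their poses are not given: they have to be found in the camera images.
- tote: Blue open-topped tote, fixed, 180 x 165 mm, 115 mm high. Origin on the counter under the middle of its gate side; x runs along that side from the gate's free end to its hinge, y points into the tote (the gate side looks to -y), z up. A grey deck along the gate side (y = 0 to 60 mm, top 120 mm above the counter) carries the two catches; the shut gate hangs just outside it.
- red_catch: Catch with the red fin, on the deck; origin on the deck top, 30 mm inside the gate side, at tote x = -40 or +40 mm (colours swap); axes as the tote's. A fixed black post at +x and a sliding red fin at -x, each 8 mm thick and 20 mm wide, tops 34 to 36 mm above the deck; the fin slides to +x. Shut, their outer faces are 48 mm apart (24 mm either side of the origin). Base plate and rails: 8 mm high.
- red_post (a point): Middle of the outer (+x) face of the red catch's fixed black post, 140 mm above the counter; axes as the tote's.
- red_fin (a point): Middle of the outer (-x) face of the red sliding fin, 140 mm above the counter; moves with the fin.
- red_slide (a joint): Travel of the red fin towards its post, m: 0 to 0.003 at the start (bolt in front of the gate's ear), 0.024 at its stop (8 mm then remain between fin and post). The bolt clears the gate from 0.012 on. Friction of about 5 N; it stays where it is left. Outer faces squeezed to 30 mm apart give 0.018.
- yellow_catch: Catch with the yellow fin, at the other place on the deck, otherwise exactly like the red one.
- yellow_post (a point): Catch with the yellow fin: middle of the outer face of its fixed black post, as red_post.
- yellow_fin (a point): Middle of the outer face of the yellow sliding fin, as red_fin.
- yellow_slide (a joint): Travel of the yellow fin, as red_slide.
- gate_hinge (a point): Point on the gate's upright hinge axis, 158 mm above the counter; at tote x = 85 mm, y = -6 mm. Fixed.
- gate_grip (a point): Upright black round grip post on the gate, 14 mm thick, from 116 to 176 mm above the counter, 40 mm outside the gate on a flat bracket (108 to 116 mm high). The point is on its axis, 158 mm above the counter, 146 mm from the hinge axis, at tote x = -55, y = -46 mm when shut. The gate's top rail is 117 mm high, its two ears 132 mm; fingertips kept above 135 mm pass over both.
- gate (a joint): Angle of the barred aluminium gate (170 mm long), rad: 0 shut, grows as its free end swings outwards, counter-clockwise from above; stop at 1.9. A weak spring pulls it shut (1 N at the grip post when shut, 2 to 3 N when wide). A detent resists with about 5 N from 0.5 rad to its crest at 0.9, then pushes on to 1.3. Let go when wide, the gate swings back to about 1.25 or less.
- jar_a: White ointment jar with lid, 58 mm across, 40 mm high, standing in the tote; origin under its centre.
- jar_b: White ointment jar with lid, 60 mm across, 42 mm high, standing in the tote; origin under its centre.
- dosage_box: White and dark red medicine carton, 52 x 60 x 110 mm, standing on the counter near the gate's swing; origin under its centre.
- amber_bottle: Brown glass bottle with black cap, 54 mm across, 120 mm high, standing loose on the counter between robot and gate; origin under its centre.

How it is judged:
By the outcome, as a careful person would: the job done as asked, in the order asked, and still so for the second after the job is handed in, while the arm keeps its last pose, push and grip.
It also fails if it takes over 67 s, if anything falls off the work surface, if the arm or the gripper's body presses on something with over 40 N, if the wrist force passes 120 N, or if a joint passes its speed limit or range.

ROBOT

A 7-joint arm with a two-finger parallel gripper is mounted at the origin on the work surface; the furniture and walls round the work are solid. World frame = base frame: x ahead of the robot, y to its left, z up, the work surface at z = 0. Lengths are in m, angles in rad, forces in N, time in s.
With the tool pointing down it reaches from about 0.425 to 0.925 m from the base axis. Payload 6.8 kg.
Tool frame: the origin (TCP) lies midway between the tips of the shut fingers; the grasp point (between the pads) lies 19 mm behind it; z points along the fingers, y is the line along which they close (so a half turn about z gives the same grasp; the last joint's range is limited). The gripper opens to 85 mm and grips with 20 to 120 N. Pads are 22 mm wide; open, the fingers measure 114 mm over their backs; the gripper's body (76 mm by 85 mm) begins 54 mm behind the grasp point. The pads swing forward as they close: fully open they stand 13 mm farther back than shut.
Start: joints at [-0.108, 0.477, 0.022, 1.555, -0.011, 1.109, -0.083], TCP at [0.675, 0, 0.201] pointing down, gripper open.
Joint ranges: [-2.96, 2.96], [-0.34, 2.1], [-1.41, 1.46], [0.24, 2.44], [-1.37, 4.51], [0.17, 1.92], [-2.96, 2.96]. Speed limits (rad/s): [2.39, 2.39, 3.14, 3.14, 3.14, 3.14, 3.14].

INTERFACE

Orientations are given as a rotation vector (axis times angle).
In Python, from bench import r gives the robot as it stands. The module is installed in compiled form; this text tells all that it offers.
- The arm moves only by the tool apply_moves, never from a script. Its argument "rows" is a list of rows, each a list of 6 numbers: the shift along the tool's x, y, z scaled (see below), then the turn, a rotation vector about the tool's x, y, z scaled (see below). A call has 1 to 5 rows; each row is the pose to reach, as a shift and turn from the pose commanded when the call began, along the tool's axes at that moment; what a row does not reach only later rows make up. The controller multiplies each number of a shift by 0.25 m and each number of a turn by 90 degrees. A row lasts 1/8 s, in which the tool goes at most 62.5 mm and 10.7 degrees, less where a joint would pass 70% of its speed; a pose out of reach is approached as far as the arm can. A call with a number of a shift or a turn outside -1 to 1 is refused whole. A call with a gripper value outside its range is refused whole. "claw" is the opening, from 0 (shut) to 1 (fully open), set as the call begins (left out, the last holds). The fingers move at their own pace and stop on an object; "newtons" is the grip in N (left out, the last holds). Time passes only in rows, so rows that repeat a pose let the fingers close. It gives the time, the measured TCP pose, the force, the opening and the grip force at its end, in the units of the state.
- r.get_obs(): the state, without advancing time (a new reading comes with each control period).
- r.grab_frame(name): name is "scene" or "side" or "wrist"; returns a dict with "pixels" (420x560x3 uint8, red, green, blue), "intrinsics" (3x3 intrinsics, pixels), "eye" and "attitude" of the camera in the world. Camera axes: x right, y up, looking along -z (the intrinsics and any distortion apply to the point x, -y, -z); pixel columns grow to the right and rows downward; lengths in m; the calibration is good to about 2 mm. A picture is of the moment at which its call begins. There is no depth.
- r.hand_in(): hands the job in; it is judged then, once.
Trained networks look in a picture, given as the dict that the camera call returned (one of the last four; its "shot" number tells which), for a name from the list of things; names that differ only in an ending like _2 or _b are one class to them, and where a whole thing is asked for, a point or a joint stands for the part that bears it (a point fixed in the world has none). Each returns a list of dicts, best first, with "conf" (0 to 1); they miss things now and then, are a little off and sometimes report something else, mostly with a low value. They report only what shows in the picture. A call takes as long as a camera call.
- r.search_frame(picture, thing): "rect" ([left, top, width, height] in pixels, round what is visible of it).
- r.outline_of(picture, thing): "pixels" (420x560 bool, what is visible of it) and "rect" ([left, top, width, height] in pixels, round what is visible of it).
- r.landmark_of(picture, thing): "point" ([column, row] in pixels: a listed point, or the origin of a listed thing).
The state is a dict: "clock": time; "joints": joint angles; "qvel": joint speeds; "tau": joint torques, N m; "tcp_pos": TCP position; "orientation": TCP orientation; "contact_force": force on the tool from outside, world axes, zero at the start; "moment": the same for the moment, N m; "grip_width": finger opening in m; "gripper_force": force on a finger pad.
Only numpy, scipy, OpenCV 4.12 (cv2) and the standard library are available. Lean on these libraries where they do the work, as an engineer would, in place of code of your own. Each camera call takes 0.05 s, during which the arm holds its last target. There are 200 camera calls.

## Working session

There is one attempt and no reset: what is moved stays moved. The work goes in short steps, Python scripts to look and compute and a tool call to move; the robot and the scene stay as the last step left them, time stands still between calls to the robot, and variables do not carry over. Pictures are saved under pics/ and viewed, at most 10 in all, crops included, and the job is handed in when it is done.

Besides the shell and the picture viewer there is one more tool, called after "Call:" by a JSON object that holds its "op" and its "data", one argument or row to a line. apply_moves: Moves the arm, as the interface text tells. Its arguments: {"type":"object","properties":{"rows":{"type":"array","items":{"type":"array","items":{"type":"number"}}},"claw":{"type":"number"},"newtons":{"type":"number"}},"required":["rows"]}

```bash
mkdir -p pics; cat > h.py <<'E'
import numpy as np, cv2
from bench import r
from scipy.spatial.transform import Rotation as R
from scipy.optimize import least_squares
def att(p):
    a=np.array(p["attitude"],float)
    return a if a.shape==(3,3) else R.from_rotvec(a).as_matrix()
def proj(p,X):
    c=(np.atleast_2d(X)-p["eye"])@att(p); c=c*[1,-1,-1]
    u=c@np.array(p["intrinsics"]).T; return u[:,:2]/u[:,2:]
def save(p,n): cv2.imwrite("pics/"+n,cv2.cvtColor(p["pixels"],cv2.COLOR_RGB2BGR))
E
python3 - <<'E'
from h import *
o=r.get_obs();print({k:np.round(v,3) for k,v in o.items()})
for n in ["scene","side","wrist"]:
    p=r.grab_frame(n);save(p,n+"0.png");print(n,[k for k in p],p["eye"],p["attitude"],p["intrinsics"])
    for t in ["tote","red_post","red_fin","yellow_post","yellow_fin","gate_hinge","gate_grip","dosage_box","amber_bottle","jar_a","red_catch","yellow_catch"]:
        print(t,[(np.round(d["point"],1).tolist(),round(d["conf"],2)) for d in r.landmark_of(p,t)[:2]])
E
```

```text
{'clock': np.float64(0.0), 'joints': array([-0.108,  0.478,  0.022,  1.556, -0.012,  1.109, -0.083]), 'qvel': array([-0.001,  0.   ,  0.   , -0.   , -0.003,  0.001, -0.   ]), 'tau': array([-1.0000e-03, -5.9644e+01,  1.6080e+00, -2.8119e+01,  1.2000e-02,
        9.0000e-03,  0.0000e+00]), 'tcp_pos': array([0.674, 0.   , 0.2  ]), 'orientation': array([-2.221e+00, -2.221e+00,  2.000e-03]), 'contact_force': array([-0.059,  0.145,  0.055]), 'moment': array([-0.049,  0.001, -0.038]), 'gripper_force': np.float64(0.0), 'grip_width': np.float64(0.086)}
scene ['pixels', 'intrinsics', 'eye', 'attitude', 'shot'] [0.03596127 0.68832611 0.63487551] [ 0.407564   -1.0847693  -2.24176012] [[391.2750212    0.         280.00080799]
 [  0.         391.2750212  209.78837484]
 [  0.           0.           1.        ]]
tote [([280.8, 245.6], 0.69)]
red_post [([281.4, 210.3], 0.95)]
red_fin [([300.2, 216.8], 0.43)]
yellow_post [([245.6, 203.0], 0.88)]
yellow_fin [([265.8, 208.4], 0.44)]
gate_hinge []
gate_grip [([314.7, 188.8], 0.73)]
dosage_box [([339.9, 198.6], 0.8)]
amber_bottle [([351.1, 229.0], 0.96)]

[... 628 characters left out ...]
.1, 164.4], 0.61)]
dosage_box [([254.0, 138.9], 0.94)]
amber_bottle [([296.2, 165.6], 0.65)]
jar_a [([307.2, 259.9], 0.94), ([270.6, 273.4], 0.62)]
red_catch [([294.5, 210.1], 0.72), ([266.8, 212.0], 0.19)]
yellow_catch [([257.8, 220.8], 0.71)]
wrist ['pixels', 'intrinsics', 'eye', 'attitude', 'shot'] [0.67490836 0.0729764  0.37264898] [-0.28942848  0.00075861 -0.00093099] [[311.51509741   0.         283.20102251]
 [  0.         311.51509741 203.42571336]
 [  0.           0.           1.        ]]
tote []
red_post []
red_fin []
yellow_post []
yellow_fin []
gate_hinge []
gate_grip []
dosage_box [([117.6, 230.4], 0.76)]
amber_bottle [([29.6, 152.0], 0.77)]
jar_a []
red_catch []
yellow_catch []
```

```bash
cat >> h.py <<'E'
def pts(s=1,a=0,sr=.0015,sy=.0015):  # s=sign of red catch x
    xr=.04*s; g=np.array([.085,-.006])+R.from_euler('z',a).as_matrix()[:2,:2]@[-.14,-.04]
    return {"tote":[0,0,0],"red_post":[xr+.024,.03,.14],"red_fin":[xr-.024+sr,.03,.14],"yellow_post":[-xr+.024,.03,.14],"yellow_fin":[-xr-.024+sy,.03,.14],
    "gate_hinge":[.085,-.006,.158],"gate_grip":[g[0],g[1],.158],"red_catch":[xr,.03,.12],"yellow_catch":[-xr,.03,.12]}
def w(q,X): return np.atleast_2d(X)@R.from_euler('z',q[2]).as_matrix().T+[q[0],q[1],0]
def detect(ps,names,mc=.4):
    out=[]
    for i,p in enumerate(ps):
        for t in names:
            d=r.landmark_of(p,t)
            if d and d[0]["conf"]>mc: out.append((i,t,np.array(d[0]["point"])))
    return out
def fit(ps,D,f,x0):
    res=lambda x:np.concatenate([(proj(ps[i],f(x,t))[0]-u) for i,t,u in D])
    return least_squares(res,x0,loss='soft_l1',f_scale=2), res
E
python3 - <<'E'
from h import *
ps=[r.grab_frame("scene"),r.grab_frame("side")]
D=detect(ps,list(pts()))
best=None
for s in (1,-1):
  for y0 in np.arange(0,6.3,1):
    b,res=fit(ps,D,lambda x,t:w(x,pts(s)[t]),[.7,.3,y0])
    if best is None or b.cost<best[0].cost: best=(b,res,s)
b,res,s=best;print(s,b.x,b.cost)
for d,e in zip(D,res(b.x).reshape(-1,2)):print(d[0],d[1],e.round(1))
for k,v in pts(s).items():print(k,w(b.x,v)[0].round(4))
for t in ["dosage_box","amber_bottle","jar_a"]:
    d=detect(ps,[t]);q,rs=fit(ps,d,lambda x,t:[[x[0],x[1],0]],[.7,.2]);print(t,q.x,rs(q.x).round(1))
ims=[cv2.resize(p["pixels"][80:330,130:430],None,fx=1.9,fy=1.9,interpolation=cv2.INTER_CUBIC) for p in ps]
im=np.hstack([cv2.resize(p["pixels"][90:310,180:380],(400,440),interpolation=cv2.INTER_CUBIC) for p in ps])
cv2.imwrite("pics/a.png",im[:,:,::-1])
E
```

```text
-1 [0.4647275  0.18542715 0.23563391] 74.15239750046811
0 tote [-0.3 -0.8]
0 red_post [-1.8  1.1]
0 red_fin [ 2.9 -1.6]
0 yellow_post [ 0.5 -1.9]
0 yellow_fin [ 1.4 -1.2]
0 gate_grip [-0.1 -1.8]
0 red_catch [3.  0.6]
0 yellow_catch [-1.2  0. ]
1 tote [21.2  3.2]
1 red_post [-1.7  3.5]
1 red_fin [-1.4 -0.4]
1 yellow_post [-2.3  0.6]
1 yellow_fin [-0.8 -0.9]
1 gate_hinge [2.6 0.9]
1 gate_grip [ 3.1 -1.2]
1 red_catch [-0.2  1.2]
1 yellow_catch [0.3 0.3]
tote [0.4647 0.1854 0.    ]
red_post [0.4422 0.2109 0.14  ]
red_fin [0.397 0.2   0.14 ]
yellow_post [0.52   0.2295 0.14  ]
yellow_fin [0.4747 0.2187 0.14  ]
gate_hinge [0.5488 0.1994 0.158 ]
gate_grip [0.422  0.1279 0.158 ]
red_catch [0.4188 0.2053 0.12  ]
yellow_catch [0.4966 0.2239 0.12  ]
dosage_box [ 0.4615712  -0.06389699] [-3.1 -0.6  2.1 -1.2]
amber_bottle [0.37055974 0.03016932] [ 0.8 -1.9  0.1  1.9]
jar_a [0.39527411 0.28403078] [-0. -0.]
```

View pics/a.png

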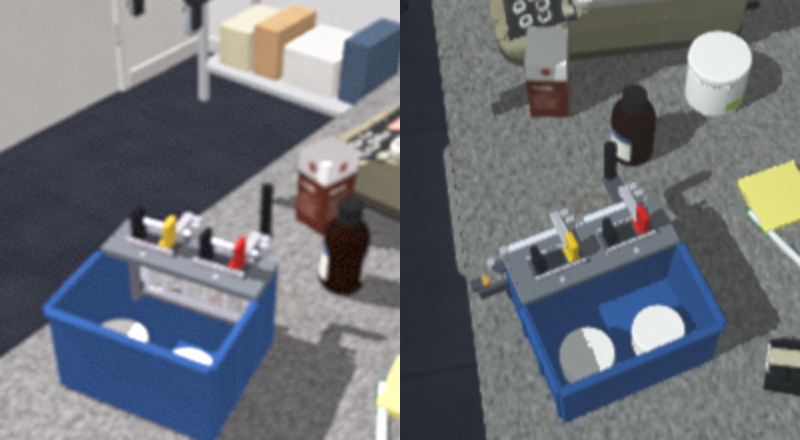

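View pics/side0.png

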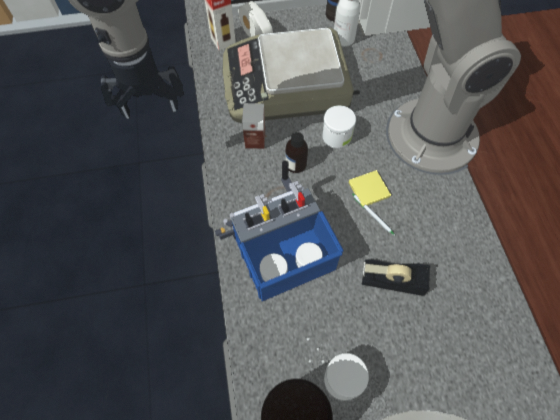

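Call:
{"op": "apply_moves", "data": {
  "rows": [
    [0.1, -0.1, -0.2, 0, 0, 0],
    [0.3, -0.3, -0.2, 0, 0, -0.05],
    [0.5, -0.5, -0.2, 0, 0, -0.1],
    [0.7, -0.7, -0.2, 0, 0, -0.15],
    [0.86, -0.86, -0.2, 0, 0, -0.15]
  ],
  "claw": 0.7,
  "newtons": 30
}}

```text
clock: 3.88
tcp_pos: [0.4718, 0.2031, 0.2515]
orientation: [1.944, 2.468, 0.001]
contact_force: [-0.2, 1.3, -0.1]
grip_width: 0.0596
gripper_force: 0.0
```

Call:
{"op": "apply_moves", "data": {
  "rows": [
    [0, 0, 0, 0, 0, 0],
    [0, 0, 0, 0, 0, 0]
  ]
}}

```text
clock: 4.12
tcp_pos: [0.4737, 0.2013, 0.2515]
orientation: [1.945, 2.466, 0.0]
contact_force: [0.2, -0.2, -0.4]
grip_width: 0.0596
gripper_force: 0.0
```

```bash
cat > loc.py <<'E'
from h import *
ps=[r.grab_frame("wrist"),r.grab_frame("scene"),r.grab_frame("side")]
n=["red_post","red_fin","yellow_post","yellow_fin","gate_grip"]
D=detect(ps[:1],n+["red_catch","yellow_catch","gate_hinge"],.3)+detect(ps,n,.4)[0:0]
D+= [(i,t,u) for j,i in((1,1),(2,2)) for (_,t,u) in detect([ps[j]],n,.4)]
b,res=fit(ps,D,lambda x,t:w(x[:3],pts(-1,x[5],x[3],x[4])[t]),[.4647,.1854,.2356,.0015,.0015,0])
print(b.x.round(4),b.cost,res(b.x).reshape(-1,2).std(0))
for d,e in zip(D,res(b.x).reshape(-1,2)):print(d[0],d[1],e.round(1))
for k,v in pts(-1,b.x[5],b.x[3],b.x[4]).items():print(k,w(b.x,v)[0].round(4))
save(ps[0],"w1.png")
print(r.get_obs()["clock"])
E
python3 loc.py
```

```text
[ 0.4641  0.1822  0.2206  0.002   0.0022 -0.0124] 541.4001755149152 [35.70897079 19.39104357]
0 red_post [ 0.9 -1. ]
0 red_fin [-0.5  0.6]
0 yellow_post [148.6 -82.6]
0 yellow_fin [0.4 1. ]
0 gate_grip [-1.6  0.4]
0 red_catch [-22.1  -3. ]
0 yellow_catch [0.9 3.3]
0 gate_hinge [-0.2 -1.4]
1 red_post [-1.4 -1.2]
1 red_fin [ 0.9 -2.7]
1 yellow_fin [ 2.2 -2.7]
1 gate_grip [ 1.8 -0.3]
2 red_post [-1.6  2.8]
2 red_fin [-5.6 -0.9]
2 yellow_post [0.6 0.7]
2 yellow_fin [-0.7 -3.6]
2 gate_grip [ 4.5 -1.8]
tote [0.4641 0.1822 0.    ]
red_post [0.4419 0.2079 0.14  ]
red_fin [0.397  0.1979 0.14  ]
yellow_post [0.52   0.2254 0.14  ]
yellow_fin [0.4753 0.2154 0.14  ]
gate_hinge [0.5483 0.1949 0.158 ]
gate_grip [0.4196 0.1268 0.158 ]
red_catch [0.4185 0.2027 0.12  ]
yellow_catch [0.4966 0.2202 0.12  ]
5.925
```

View pics/w1.png

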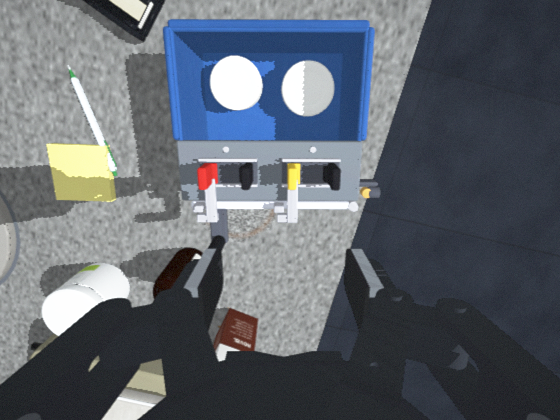

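Call:
{"op": "apply_moves", "data": {
  "rows": [
    [0.057, -0.214, 0, 0, 0, 0.009],
    [0.057, -0.214, 0.15, 0, 0, 0.009],
    [0.057, -0.214, 0.26, 0, 0, 0.009],
    [0.057, -0.214, 0.26, 0, 0, 0.009],
    [0.057, -0.214, 0.26, 0, 0, 0.009]
  ]
}}

```text
clock: 6.55
tcp_pos: [0.4186, 0.2036, 0.1872]
orientation: [1.962, 2.453, 0.002]
contact_force: [0.1, -0.1, 0.6]
grip_width: 0.06
gripper_force: 0.0
```

```bash
cat > loc2.py <<'E'
from h import *
import sys
ps=[r.grab_frame("wrist")]
s=np.array([0.4641,0.1822,0.2206])
D=detect(ps,sys.argv[2:] or ["red_post","red_fin","yellow_fin","gate_grip"],.3)
b,res=fit(ps,D,lambda x,t:w(x[:3],pts(-1,-.0124,x[3],x[4])[t]),[*s,.002,.0022])
print(b.x.round(4))
for d,e in zip(D,res(b.x).reshape(-1,2)):print(d[1],d[2].round(),e.round(1))
o=r.get_obs();T=R.from_rotvec(o["orientation"]).as_matrix()
print("tcp",o["tcp_pos"].round(4),"tcp in tote",((o["tcp_pos"]-[*b.x[:2],0])@R.from_euler('z',b.x[2]).as_matrix()).round(4),"yaw",np.arctan2(T[1,1],T[0,1]).round(4),o["clock"])
save(ps[0],sys.argv[1])
E
python3 loc2.py w2.png
```

```text
[0.4636 0.1826 0.2221 0.0026 0.0022]
red_post [313. 215.] [ 2.4 -0.9]
red_fin [254. 213.] [0.  1.5]
yellow_fin [361. 215.] [-0.  -1.3]
gate_grip [265. 314.] [-2.5  1. ]
tcp [0.4184 0.2035 0.187 ] tcp in tote [-0.0395  0.0303  0.187 ] yaw 0.2214 6.8
```

View pics/w2.png

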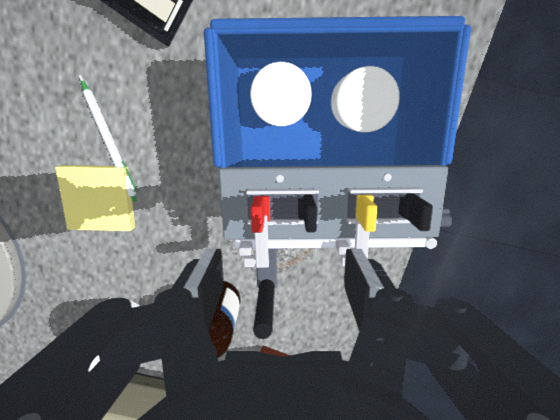

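Call:
{"op": "apply_moves", "data": {
  "rows": [
    [0, 0, 0.08, 0, 0, 0],
    [0, 0, 0.14, 0, 0, 0],
    [0, 0, 0.196, 0, 0, 0],
    [0, 0, 0.196, 0, 0, 0]
  ]
}}

```text
clock: 7.3
tcp_pos: [0.4172, 0.2027, 0.1362]
orientation: [-1.962, -2.453, 0.003]
contact_force: [-0.0, 0.3, 0.2]
grip_width: 0.0599
gripper_force: 0.0
```

Call:
{"op": "apply_moves", "data": {
  "rows": [
    [0, 0.016, 0, 0, 0, 0],
    [0, 0.016, 0, 0, 0, 0],
    [0, 0.016, 0, 0, 0, 0],
    [0, 0.016, 0, 0, 0, 0]
  ],
  "claw": 0.47
}}

```text
clock: 7.8
tcp_pos: [0.4219, 0.2041, 0.1374]
orientation: [1.962, 2.453, 0.001]
contact_force: [-0.4, 0.5, -0.5]
grip_width: 0.0401
gripper_force: 0.0
```

Call:
{"op": "apply_moves", "data": {
  "rows": [
    [0, 0.01, 0, 0, 0, 0],
    [0, 0.018, 0, 0, 0, 0],
    [0, 0.018, 0, 0, 0, 0],
    [0, 0.018, 0, 0, 0, 0],
    [0, 0.018, 0, 0, 0, 0]
  ],
  "claw": 0.33
}}

```text
clock: 8.43
tcp_pos: [0.4261, 0.205, 0.1372]
orientation: [-1.962, -2.453, 0.0]
contact_force: [0.3, -0.1, 0.6]
grip_width: 0.0282
gripper_force: 0.0
```

```bash
python3 loc2.py w3.png red_fin red_post yellow_fin yellow_post
```

```text
[4.643e-01 1.839e-01 2.202e-01 2.000e-04 3.000e-04]
red_fin [230. 237.] [-0.   1.8]
red_post [311. 242.] [ 0.8 -2.6]
yellow_fin [367. 240.] [ 0. -1.]
yellow_post [450. 238.] [-0.8  1.2]
tcp [0.4262 0.205  0.1372] tcp in tote [-0.0326  0.0289  0.1372] yaw 0.2215 8.675
```

View pics/w3.png

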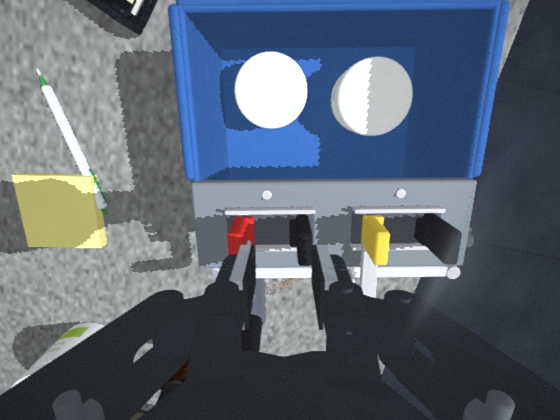

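```bash
python3 - <<'E'
from h import *
p=r.grab_frame("wrist");o=r.get_obs();T=R.from_rotvec(o["orientation"]).as_matrix()
for n,v in {"tcp":[0,0,0],"tipL":[0,-.014,0],"tipR":[0,.014,0],"x+11L":[.011,-.014,0],"x-11L":[-.011,-.014,0],"graspL":[0,-.014,-.019]}.items():print(n,proj(p,o["tcp_pos"]+T@v).round())
q=[.464,.183,.221]
for v in [[-.064,.02,.155],[-.064,.04,.155],[-.064,.02,.128],[-.064,.04,.128],[-.016,.02,.155],[-.016,.04,.155],[-.016,.02,.128]]:print(v,proj(p,w(q,v)).round())
im=p["pixels"][190:340,180:380];cv2.imwrite("pics/c.png",cv2.resize(im,(800,600),interpolation=cv2.INTER_CUBIC)[:,:,::-1])
E
```

```text
tcp [[284. 239.]]
tipL [[260. 239.]]
tipR [[307. 239.]]
x+11L [[260. 221.]]
x-11L [[260. 256.]]
graspL [[257. 253.]]
[-0.064, 0.02, 0.155] [[225. 268.]]
[-0.064, 0.04, 0.155] [[223. 234.]]
[-0.064, 0.02, 0.128] [[233. 247.]]
[-0.064, 0.04, 0.128] [[232. 217.]]
[-0.016, 0.02, 0.155] [[313. 268.]]
[-0.016, 0.04, 0.155] [[314. 234.]]
[-0.016, 0.02, 0.128] [[309. 247.]]
```

View pics/c.png

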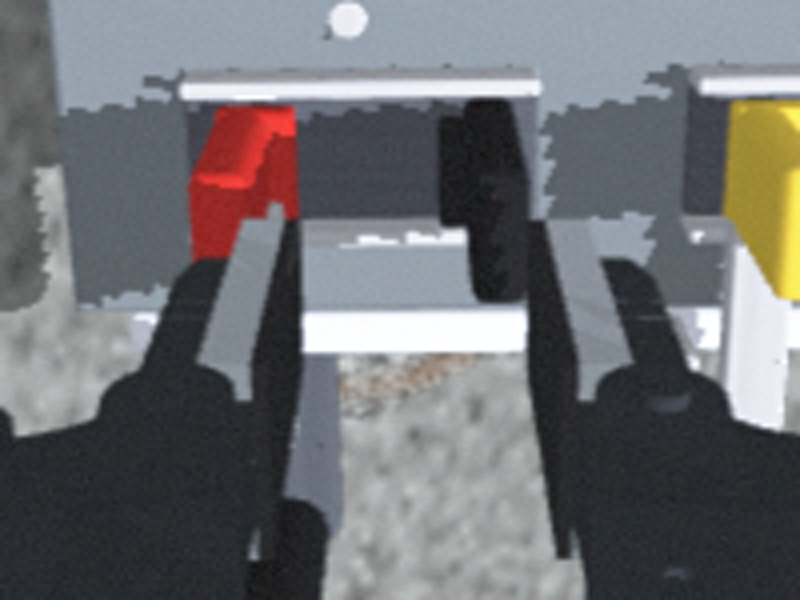

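Call:
{"op": "apply_moves", "data": {
  "rows": [
    [0, -0.03, 0, 0, 0, 0],
    [0, -0.03, 0, 0, 0, 0],
    [0, -0.03, 0.03, 0, 0, 0],
    [0, -0.03, 0.06, 0, 0, 0],
    [0, -0.03, 0.06, 0, 0, 0]
  ],
  "claw": 0.7
}}

```text
clock: 9.35
tcp_pos: [0.4183, 0.203, 0.1213]
orientation: [-1.962, -2.453, 0.003]
contact_force: [-1.0, -1.2, -0.0]
grip_width: 0.0597
gripper_force: 0.0
```

```bash
python3 - <<'E'
from h import *
p=r.grab_frame("wrist");o=r.get_obs();T=R.from_rotvec(o["orientation"]).as_matrix()
print(o["tcp_pos"],o["grip_width"])
for z in (0,-.02,-.04):
  for x in (.011,-.011): print(z,x,[proj(p,o["tcp_pos"]+T@[x,s*.03,z]).round() for s in (-1,1)])
im=p["pixels"][180:360,160:400];cv2.imwrite("pics/d.png",cv2.resize(im,(800,600),interpolation=cv2.INTER_CUBIC)[:,:,::-1])
E
```

```text
[0.41859846 0.20323444 0.12169707] 0.05970235489785463
0 0.011 [array([[233., 221.]]), array([[336., 221.]])]
0 -0.011 [array([[234., 256.]]), array([[334., 256.]])]
-0.02 0.011 [array([[227., 235.]]), array([[342., 234.]])]
-0.02 -0.011 [array([[229., 272.]]), array([[340., 272.]])]
-0.04 0.011 [array([[219., 251.]]), array([[349., 251.]])]
-0.04 -0.011 [array([[222., 293.]]), array([[347., 293.]])]
```

View pics/d.png

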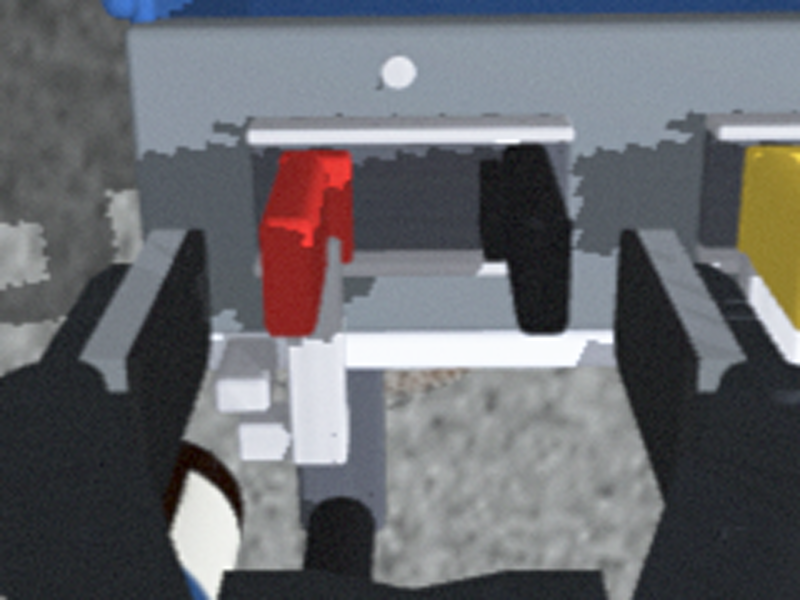

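Call:
{"op": "apply_moves", "data": {
  "rows": [
    [0, 0, 0.008, 0, 0, 0],
    [0, 0, 0.016, 0, 0, 0],
    [0, 0, 0.024, 0, 0, 0],
    [0, 0, 0.024, 0, 0, 0]
  ]
}}

```text
clock: 9.9
tcp_pos: [0.4187, 0.2033, 0.116]
orientation: [-1.962, -2.453, 0.0]
contact_force: [0.8, -0.5, -0.4]
grip_width: 0.0595
gripper_force: 0.0
```

No contact, so the real tips sit well above the nominal TCP. Squeeze now.

Call:
{"op": "apply_moves", "data": {
  "rows": [
    [0, 0.014, 0, 0, 0, 0],
    [0, 0.014, 0, 0, 0, 0],
    [0, 0.014, 0, 0, 0, 0],
    [0, 0.014, 0, 0, 0, 0]
  ],
  "claw": 0.47
}}

```text
clock: 10.4
tcp_pos: [0.4219, 0.204, 0.1161]
orientation: [-1.962, -2.453, 0.001]
contact_force: [-4.6, -1.7, 3.0]
grip_width: 0.0401
gripper_force: 3.1
```

```bash
python3 - <<'E'
from h import *
p=r.grab_frame("wrist")
im=p["pixels"][180:360,160:400];cv2.imwrite("pics/e.png",cv2.resize(im,(800,600),interpolation=cv2.INTER_CUBIC)[:,:,::-1])
E
```

```text
(no output)
```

View pics/e.png

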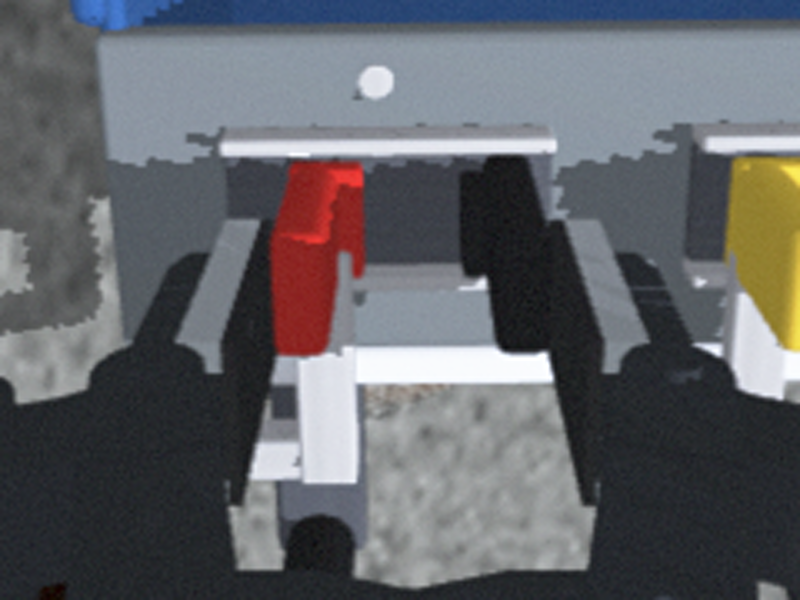

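Call:
{"op": "apply_moves", "data": {
  "rows": [
    [0, 0.008, 0, 0, 0, 0],
    [0, 0.016, 0, 0, 0, 0],
    [0, 0.022, 0, 0, 0, 0],
    [0, 0.022, 0, 0, 0, 0],
    [0, 0.022, 0, 0, 0, 0]
  ],
  "claw": 0.33
}}

```text
clock: 11.08
tcp_pos: [0.4277, 0.2055, 0.1163]
orientation: [1.962, 2.453, 0.001]
contact_force: [-1.8, 0.1, 4.1]
grip_width: 0.0284
gripper_force: 2.8
```

```bash
cat > slide.py <<'E'
from h import *
# segment coloured fins in wrist view; outer-left column measured on the rows of the deck-height +y face
p=r.grab_frame("wrist");hsv=cv2.cvtColor(p["pixels"],cv2.COLOR_RGB2HSV)
q=[.464,.183,.221]
for n,lo,hi,x0 in (("red",(0,150,70),(8,255,255),-.064),("red2",(172,150,70),(180,255,255),-.064),("yel",(20,150,70),(32,255,255),.016)):
    m=cv2.inRange(hsv,lo,hi)
    c,l,st,_=cv2.connectedComponentsWithStats(m)
    ref={s:proj(p,w(q,[x0+s*.001,.04,.15]))[0] for s in (0,6,12,18,24)}
    a=proj(p,w(q,[x0,.04,.15]))[0]; row=int(round(a[1])); cols=np.where(m[row])[0]
    cols=cols[abs(cols-a[0]-20)<60]
    b=proj(p,w(q,[x0+.02,.04,.15]))[0]
    if len(cols):print(n,"row",row,"cols",cols.min(),cols.max(),"travel mm outer %.1f inner %.1f"%((cols.min()-a[0])/(b[0]-a[0])*20,(cols.max()-a[0])/(b[0]-a[0])*20-8))
o=r.get_obs();print((o["tcp_pos"]),((o["tcp_pos"]-[*q[:2],0])@R.from_euler('z',q[2]).as_matrix()).round(4),o["grip_width"],o["clock"],o["contact_force"].round(1))
E
python3 slide.py
```

```text
red row 247 cols 255 278 travel mm outer 19.8 inner 22.8
red2 row 247 cols 279 279 travel mm outer 31.3 inner 23.3
yel row 247 cols 368 397 travel mm outer -5.9 inner 0.1
[0.42771861 0.20550918 0.11628504] [-0.0305  0.0299  0.1163] 0.0280488904932076 11.125 [-3.  -0.8  4.1]
```

Call:
{"op": "apply_moves", "data": {
  "rows": [
    [0, 0, 0, 0, 0, 0],
    [0, -0.02, 0, 0, 0, 0],
    [0, -0.02, 0, 0, 0, 0],
    [0, -0.02, -0.1, 0, 0, 0],
    [0, -0.02, -0.22, 0, 0, 0]
  ],
  "claw": 0.55
}}

```text
clock: 11.75
tcp_pos: [0.4223, 0.204, 0.1713]
orientation: [-1.962, -2.453, 0.002]
contact_force: [-0.1, 0.4, -0.0]
grip_width: 0.0469
gripper_force: 0.0
```

Call:
{"op": "apply_moves", "data": {
  "rows": [
    [0, 0.1, -0.02, 0, 0, 0],
    [0, 0.3, -0.02, 0, 0, 0],
    [0, 0.304, -0.02, 0, 0, 0],
    [0, 0.304, -0.02, 0, 0, 0]
  ],
  "claw": 0.7
}}

```text
clock: 12.25
tcp_pos: [0.4962, 0.2207, 0.1757]
orientation: [-1.962, -2.453, 0.002]
contact_force: [-1.0, -0.3, 0.8]
grip_width: 0.0596
gripper_force: 0.0
```

```bash
python3 slide.py; python3 loc2.py w4.png yellow_fin red_post yellow_post gate_hinge
```

```text
red row 209 cols 159 185 travel mm outer 20.9 inner 30.2
red2 row 209 cols 178 186 travel mm outer 33.5 inner 30.8
yel row 209 cols 250 268 travel mm outer 1.3 inner 5.3
[0.49576526 0.2207231  0.17577089] [0.0393 0.0298 0.1758] 0.05998228597099939 12.3 [-0.6  0.3  0.1]
[ 0.4646  0.1831  0.2328 -0.0063  0.0011]
yellow_fin [252. 218.] [0.  0.4]
red_post [205. 219.] [ 0.4 -0.2]
yellow_post [320. 218.] [-0.4 -0.2]
tcp [0.4964 0.2209 0.1763] tcp in tote [0.0396 0.0294 0.1763] yaw 0.2219 12.55
```

Call:
{"op": "apply_moves", "data": {
  "rows": [
    [0, 0, 0.1, 0, 0, 0],
    [0, 0, 0.18, 0, 0, 0],
    [0, 0, 0.22, 0, 0, 0],
    [0, 0, 0.24, 0, 0, 0],
    [0, 0, 0.24, 0, 0, 0]
  ]
}}

```text
clock: 13.18
tcp_pos: [0.497, 0.2211, 0.1165]
orientation: [1.962, 2.453, 0.0]
contact_force: [0.5, -0.6, -0.3]
grip_width: 0.0604
gripper_force: 0.0
```

Call:
{"op": "apply_moves", "data": {
  "rows": [
    [0, 0.012, 0, 0, 0, 0],
    [0, 0.016, 0, 0, 0, 0],
    [0, 0.016, 0, 0, 0, 0],
    [0, 0.016, 0, 0, 0, 0]
  ],
  "claw": 0.47
}}

```text
clock: 13.68
tcp_pos: [0.5003, 0.2218, 0.1162]
orientation: [-1.962, -2.453, 0.001]
contact_force: [-5.0, -0.4, 3.1]
grip_width: 0.04
gripper_force: 2.5
```

Call:
{"op": "apply_moves", "data": {
  "rows": [
    [0, 0.008, 0, 0, 0, 0],
    [0, 0.016, 0, 0, 0, 0],
    [0, 0.022, 0, 0, 0, 0],
    [0, 0.022, 0, 0, 0, 0],
    [0, 0.022, 0, 0, 0, 0]
  ],
  "claw": 0.33
}}

```text
clock: 14.3
tcp_pos: [0.5058, 0.223, 0.116]
orientation: [-1.962, -2.453, 0.001]
contact_force: [-4.8, 0.1, 2.8]
grip_width: 0.0281
gripper_force: 2.2
```

```bash
python3 slide.py
```

```text
red row 247 cols 90 127 travel mm outer 20.5 inner 30.3
yel row 247 cols 255 278 travel mm outer 19.8 inner 22.9
[0.50580118 0.22296748 0.11597858] [0.0495 0.0298 0.116 ] 0.02816197529154758 14.35 [-4.1 -1.4  3. ]
```

Call:
{"op": "apply_moves", "data": {
  "rows": [
    [0, 0, 0, 0, 0, 0],
    [0, -0.02, 0, 0, 0, 0],
    [0, -0.02, 0, 0, 0, 0],
    [0, -0.02, -0.12, 0, 0, 0],
    [0, -0.02, -0.26, 0, 0, 0]
  ],
  "claw": 0.55
}}

```text
clock: 14.98
tcp_pos: [0.5009, 0.2216, 0.1814]
orientation: [-1.962, -2.453, 0.002]
contact_force: [0.4, 0.0, 0.2]
grip_width: 0.0469
gripper_force: 0.0
```

Call:
{"op": "apply_moves", "data": {
  "rows": [
    [-0.1, -0.1, -0.02, 0, 0, 0.06],
    [-0.2, -0.24, -0.02, 0, 0, 0.15],
    [-0.303, -0.398, -0.02, 0, 0, 0.25],
    [-0.303, -0.398, -0.02, 0, 0, 0.33],
    [-0.303, -0.398, -0.02, 0, 0, 0.33]
  ],
  "claw": 0.7
}}

```text
clock: 15.6
tcp_pos: [0.421, 0.1261, 0.1866]
orientation: [2.525, 1.869, 0.002]
contact_force: [0.8, 0.8, -0.5]
grip_width: 0.06
gripper_force: 0.0
```

```bash
python3 slide.py; python3 - <<'E'
from h import *
p=r.grab_frame("wrist");o=r.get_obs();T=R.from_rotvec(o["orientation"]).as_matrix()
print(o["tcp_pos"],np.arctan2(T[1,1],T[0,1]))
d=r.landmark_of(p,"gate_grip");print(d[:2])
for g in d[:2]:
    K=np.array(p["intrinsics"]);v=np.linalg.inv(K)@[*g["point"],1];v=att(p)@(v*[1,-1,-1]);X=p["eye"]+v*(.158-p["eye"][2])/v[2]
    print(X,"tool shift",(T.T@(X-o["tcp_pos"]))/.25)
p2=r.grab_frame("side")
for t in ("red_fin","yellow_fin"): print(t,[ (x["point"],x["conf"]) for x in r.landmark_of(p2,t)[:1]],[proj(p2,w([.464,.183,.221],pts(-1,0,s,s)[t])).round() for s in(0,.018)])
save(p,"w5.png")
E
```

```text
red row 115 cols 239 262 travel mm outer 26.3 inner 35.8
yel row 47 cols 341 368 travel mm outer 18.1 inner 28.4
[0.42127995 0.12645172 0.18651845] [-0.0541 -0.0458  0.1865] 0.059778020299324976 15.65 [0.4 0.5 0.2]
[0.42132276 0.12664142 0.18640217] -0.293842677863819
[{'point': [282.6, 222.5], 'conf': 0.75}, {'point': [213.5, 32.6], 'conf': 0.71}]
[0.42047248 0.12648491 0.158     ] tool shift [-0.0016489  -0.00313965  0.11360597]
[0.41625753 0.24922756 0.158     ] tool shift [ 0.46339454 -0.16147777  0.11377889]
red_fin [([295.8, 203.4], 0.47)] [array([[303., 198.]]), array([[296., 201.]])]
yellow_fin [([259.4, 216.6], 0.44)] [array([[268., 211.]]), array([[260., 214.]])]
```

View pics/w5.png

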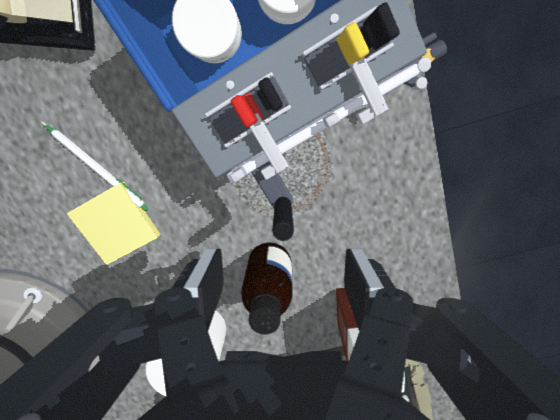

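Call:
{"op": "apply_moves", "data": {
  "rows": [
    [0, -0.003, 0.1, 0, 0, 0],
    [0, -0.003, 0.2, 0, 0, 0],
    [0, -0.003, 0.25, 0, 0, 0],
    [0, -0.003, 0.27, 0, 0, 0],
    [0, -0.003, 0.27, 0, 0, 0]
  ]
}}

```text
clock: 16.52
tcp_pos: [0.4204, 0.1265, 0.1189]
orientation: [2.525, 1.869, 0.0]
contact_force: [-0.3, 0.3, 0.7]
grip_width: 0.0596
gripper_force: 0.0
```

Call:
{"op": "apply_moves", "data": {
  "rows": [
    [0, 0, 0, 0, 0, 0],
    [0, 0, 0, 0, 0, 0],
    [0, 0, 0, 0, 0, 0],
    [0, 0, 0, 0, 0, 0],
    [0, 0, 0, 0, 0, 0]
  ],
  "claw": 0,
  "newtons": 50
}}

```text
clock: 17.15
tcp_pos: [0.4208, 0.1265, 0.1192]
orientation: [2.525, 1.868, 0.002]
contact_force: [-0.0, -0.9, 6.0]
grip_width: 0.0127
gripper_force: 48.8
```

```bash
cat > arc.py <<'E'
from h import *
import sys
o=r.get_obs();T=R.from_rotvec(o["orientation"]).as_matrix();P=o["tcp_pos"]
H=w([.464,.183,.221],[.085,-.006,0])[0][:2];v=P[:2]-H
print("tcp",P.round(4),"radius",np.linalg.norm(v).round(4),"gate angle",(np.arctan2(v[1],v[0])-np.arctan2(*(w([0,0,.221],[-.14,-.04,0])[0][[1,0]])))%(2*np.pi),o["clock"],o["contact_force"].round(1),o["grip_width"])
for a in map(float,sys.argv[1:]):
    g=H+R.from_euler('z',a).as_matrix()[:2,:2]@w([0,0,.221],[-.14,-.04,0])[0][:2]
    print(a,g.round(4),((T.T@[*(g-P[:2]),0])/.25).round(3))
E
python3 arc.py 0 .1 .2 .3 .4 .5 .6 .7 .8
```

```text
tcp [0.4208 0.1265 0.1192] radius 0.1451 gate angle 6.28152586648611 17.15 [-0.  -0.9  6. ] 0.012665097849768391
0.0 [0.4204 0.1261] [-0.002 -0.001 -0.   ]
0.1 [0.428  0.1136] [-0.041  0.043  0.   ]
0.2 [0.4368 0.1021] [-0.075  0.09   0.   ]
0.3 [0.4467 0.0914] [-0.104  0.14   0.   ]
0.4 [0.4577 0.0818] [-0.128  0.193  0.   ]
0.5 [0.4695 0.0733] [-0.147  0.249  0.   ]
0.6 [0.4821 0.0661] [-0.159  0.305  0.   ]
0.7 [0.4954 0.0601] [-0.167  0.363  0.   ]
0.8 [0.5092 0.0555] [-0.168  0.421  0.   ]
```

Call:
{"op": "apply_moves", "data": {
  "rows": [
    [-0.02, 0.022, 0, 0, 0, 0],
    [-0.041, 0.043, 0, 0, 0, 0],
    [-0.059, 0.066, 0, 0, 0, 0],
    [-0.075, 0.09, 0, 0, 0, 0],
    [-0.09, 0.115, 0, 0, 0, 0]
  ]
}}

```text
clock: 17.77
tcp_pos: [0.4409, 0.097, 0.1192]
orientation: [-2.524, -1.87, 0.0]
contact_force: [-3.5, 2.9, 9.9]
grip_width: 0.0124
gripper_force: 49.4
```

```bash
python3 arc.py .4 .5 .6 .7 .8 .9 1 1.1
```

```text
tcp [0.4409 0.097  0.1192] radius 0.1459 gate angle 0.2446468092653178 17.775 [-3.5  2.9  9.9] 0.012380737293189606
0.4 [0.4577 0.0818] [-0.038  0.082 -0.   ]
0.5 [0.4695 0.0733] [-0.057  0.137 -0.   ]
0.6 [0.4821 0.0661] [-0.07   0.194 -0.   ]
0.7 [0.4954 0.0601] [-0.078  0.252 -0.   ]
0.8 [0.5092 0.0555] [-0.079  0.31  -0.   ]
0.9 [0.5234 0.0523] [-0.075  0.368 -0.   ]
1.0 [0.5378 0.0505] [-0.065  0.425 -0.   ]
1.1 [0.5524 0.0502] [-0.049  0.481 -0.   ]
```

Call:
{"op": "apply_moves", "data": {
  "rows": [
    [-0.025, 0.05, 0, 0, 0, 0],
    [-0.044, 0.1, 0, 0, 0, 0],
    [-0.06, 0.15, 0, 0, 0, 0],
    [-0.07, 0.2, 0, 0, 0, 0],
    [-0.078, 0.252, 0, 0, 0, 0]
  ]
}}

```text
clock: 18.4
tcp_pos: [0.4901, 0.0585, 0.1187]
orientation: [-2.521, -1.866, 0.016]
contact_force: [-7.6, -5.9, 32.7]
grip_width: 0.0124
gripper_force: 52.2
```

```bash
python3 arc.py .8 .9 1 1.1 1.2 1.3 1.4
```

```text
tcp [0.4901 0.0585 0.1187] radius 0.1491 gate angle 0.6710068106601978 18.4 [-7.6 -5.9 32.7] 0.012448425042342287
0.8 [0.5092 0.0555] [ 0.011  0.076 -0.001]
0.9 [0.5234 0.0523] [ 0.015  0.135 -0.001]
1.0 [0.5378 0.0505] [ 0.026  0.192 -0.002]
1.1 [0.5524 0.0502] [ 0.041  0.248 -0.003]
1.2 [0.5669 0.0514] [ 0.063  0.302 -0.003]
1.3 [0.5812 0.054 ] [ 0.089  0.354 -0.004]
1.4 [0.5952 0.058 ] [ 0.121  0.403 -0.005]
```

Call:
{"op": "apply_moves", "data": {
  "rows": [
    [0.005, 0.0, -0.004, 0, 0, 0],
    [0.005, 0.0, -0.008, 0, 0, 0]
  ],
  "newtons": 30
}}

```text
clock: 18.65
tcp_pos: [0.4926, 0.0574, 0.1192]
orientation: [-2.527, -1.865, 0.013]
contact_force: [-3.9, -6.0, -4.7]
grip_width: 0.0121
gripper_force: 48.3
```

```bash
python3 - <<'E'
from h import *
o=r.get_obs();print({k:np.round(v,4) for k,v in o.items()})
ps=[r.grab_frame("scene"),r.grab_frame("side")]
im=np.hstack([cv2.resize(p["pixels"][60:300,170:370],(400,480),interpolation=cv2.INTER_CUBIC) for p in ps])
cv2.imwrite("pics/f.png",im[:,:,::-1])
E
python3 arc.py .7 .8 .9 1 1.1 1.2 1.3
```

```text
{'clock': np.float64(18.65), 'joints': array([-0.2372,  0.2925, -0.0072,  2.05  ,  0.0057,  0.8069, -0.547 ]), 'qvel': array([-0.0037, -0.0036, -0.0025,  0.0055, -0.0034,  0.0095,  0.001 ]), 'tau': array([-2.54610e+00, -4.50722e+01, -1.70090e+00, -2.74577e+01,
       -1.05340e+00, -1.78210e+00, -1.98000e-02]), 'tcp_pos': array([0.4926, 0.0574, 0.1192]), 'orientation': array([-2.5266, -1.8652,  0.0125]), 'contact_force': array([-3.8685, -5.9915, -4.6627]), 'moment': array([-1.2995,  1.0199,  0.0212]), 'gripper_force': np.float64(48.3455), 'grip_width': np.float64(0.0121)}
tcp [0.4926 0.0574 0.1192] radius 0.1492 gate angle 0.6890168181547249 18.75 [-5.1 -5.9  0.5] 0.012259434855609756
0.7 [0.4954 0.0601] [ 0.014  0.008 -0.   ]
0.8 [0.5092 0.0555] [ 0.012  0.066 -0.   ]
0.9 [0.5234 0.0523] [ 0.017  0.124 -0.001]
1.0 [0.5378 0.0505] [ 0.027  0.181 -0.001]
1.1 [0.5524 0.0502] [ 0.043  0.237 -0.002]
1.2 [0.5669 0.0514] [ 0.065  0.291 -0.002]
1.3 [0.5812 0.054 ] [ 0.091  0.343 -0.002]
```

View pics/f.png

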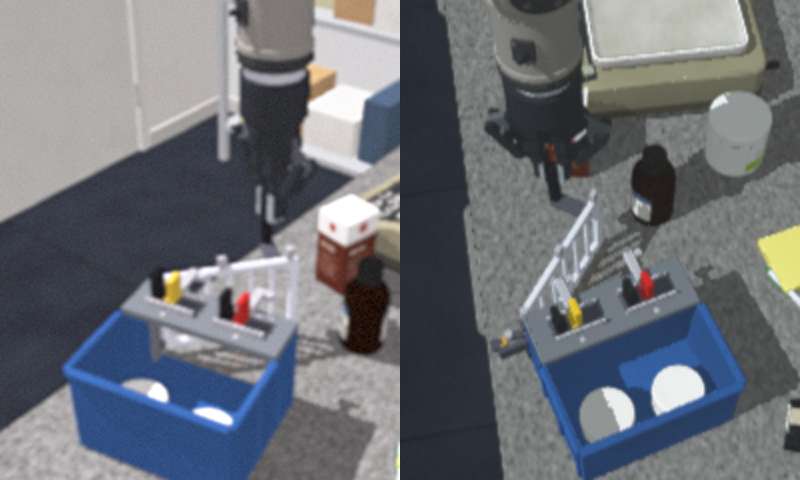

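Call:
{"op": "apply_moves", "data": {
  "rows": [
    [-0.002, 0.032, 0, 0, 0, 0],
    [-0.003, 0.064, 0, 0, 0, 0],
    [-0.001, 0.093, 0, 0, 0, 0],
    [0.002, 0.122, 0, 0, 0, 0],
    [0.007, 0.15, 0, 0, 0, 0]
  ]
}}

```text
clock: 19.38
tcp_pos: [0.5288, 0.0464, 0.1193]
orientation: [2.527, 1.866, -0.015]
contact_force: [-3.8, -9.7, 4.2]
grip_width: 0.0122
gripper_force: 48.9
```

```bash
python3 arc.py .9 1 1.1 1.2 1.3 1.4 1.5
```

```text
tcp [0.5288 0.0464 0.1193] radius 0.1506 gate angle 0.9423058655480212 19.375 [-3.8 -9.7  4.2] 0.012189594251232243
0.9 [0.5234 0.0523] [ 0.016 -0.028  0.   ]
1.0 [0.5378 0.0505] [ 0.026  0.03  -0.   ]
1.1 [0.5524 0.0502] [ 0.042  0.086 -0.001]
1.2 [0.5669 0.0514] [ 0.064  0.14  -0.001]
1.3 [0.5812 0.054 ] [ 0.09   0.191 -0.002]
1.4 [0.5952 0.058 ] [ 0.122  0.24  -0.002]
1.5 [0.6087 0.0633] [ 0.159  0.286 -0.003]
```

Call:
{"op": "apply_moves", "data": {
  "rows": [
    [-0.004, 0.034, 0, 0, 0, 0],
    [0.004, 0.062, 0, 0, 0, 0],
    [0.014, 0.09, 0, 0, 0, 0],
    [0.036, 0.144, 0, 0, 0, 0],
    [0.062, 0.195, 0, 0, 0, 0]
  ]
}}

```text
clock: 20.0
tcp_pos: [0.582, 0.0479, 0.1194]
orientation: [2.526, 1.865, -0.01]
contact_force: [-3.0, -5.4, -1.2]
grip_width: 0.0121
gripper_force: 47.9
```

```bash
python3 arc.py 1.3 1.4 1.5 1.6 1.7 1.75 1.8
```

```text
tcp [0.582  0.0479 0.1194] radius 0.1517 gate angle 1.2960427682918763 20.0 [-3.  -5.4 -1.2] 0.012056950766616465
1.3 [0.5812 0.054 ] [ 0.022 -0.01  -0.   ]
1.4 [0.5952 0.058 ] [ 0.054  0.039 -0.   ]
1.5 [0.6087 0.0633] [ 0.091  0.084 -0.001]
1.6 [0.6217 0.07  ] [ 0.131  0.125 -0.001]
1.7 [0.6339 0.078 ] [ 0.176  0.163 -0.001]
1.75 [0.6396 0.0824] [ 0.2    0.179 -0.002]
1.8 [0.6452 0.0871] [ 0.225  0.195 -0.002]
```

Call:
{"op": "apply_moves", "data": {
  "rows": [
    [0.015, 0.025, 0, 0, 0, 0],
    [0.03, 0.05, 0, 0, 0, 0],
    [0.066, 0.096, 0, 0, 0, 0],
    [0.106, 0.139, 0, 0, 0, 0],
    [0.15, 0.177, 0, 0, 0, 0]
  ]
}}

```text
clock: 20.62
tcp_pos: [0.636, 0.0728, 0.1194]
orientation: [2.527, 1.867, -0.006]
contact_force: [-1.4, -3.3, -4.5]
grip_width: 0.0121
gripper_force: 29.2
```

```bash
python3 arc.py 1.6 1.7 1.75 1.8
```

```text
tcp [0.636  0.0728 0.1194] radius 0.1511 gate angle 1.6909076404864367 20.625 [-1.4 -3.3 -4.5] 0.01209310592964502
1.6 [0.6217 0.07  ] [-0.027 -0.051  0.   ]
1.7 [0.6339 0.078 ] [ 0.018 -0.014 -0.   ]
1.75 [0.6396 0.0824] [ 0.041  0.003 -0.   ]
1.8 [0.6452 0.0871] [ 0.066  0.018 -0.   ]
```

Call:
{"op": "apply_moves", "data": {
  "rows": [
    [0.015, 0.01, 0, 0, 0, 0],
    [0.025, 0.018, 0, 0, 0, 0],
    [0.025, 0.018, 0, 0, 0, 0],
    [0.025, 0.018, 0, 0, 0, 0]
  ]
}}

```text
clock: 21.12
tcp_pos: [0.6425, 0.0782, 0.1196]
orientation: [2.526, 1.867, -0.003]
contact_force: [0.6, -4.7, -6.0]
grip_width: 0.012
gripper_force: 29.1
```

```bash
python3 arc.py; python3 - <<'E'
from h import *
ps=[r.grab_frame("scene"),r.grab_frame("side")]
for t in ("red_fin","yellow_fin"):
    print(t,[x["point"] for x in r.landmark_of(ps[1],t)[:1]],[proj(ps[1],w([.464,.183,.221],pts(-1,0,s,s)[t])).round() for s in(0,.018)])
for t in ["dosage_box","amber_bottle"]:
    d=detect(ps,[t],.3);q,rs=fit(ps,d,lambda x,t:[[x[0],x[1],0]],[.4,.0]);print(t,q.x.round(4))
im=np.hstack([cv2.resize(p["pixels"][60:300,170:370],(400,480),interpolation=cv2.INTER_CUBIC) for p in ps])
cv2.imwrite("pics/g.png",im[:,:,::-1]);print(r.get_obs()["clock"])
E
```

```text
tcp [0.6425 0.0782 0.1196] radius 0.1507 gate angle 1.7471990277758669 21.125 [ 0.6 -4.7 -6. ] 0.01196559579444721
red_fin [[297.3, 203.6]] [array([[303., 198.]]), array([[296., 201.]])]
yellow_fin [[257.5, 215.0]] [array([[268., 211.]]), array([[260., 214.]])]
dosage_box [ 0.4625 -0.0682]
amber_bottle [0.3726 0.03  ]
21.525
```

```bash
python3 -c "
from h import *
print(r.hand_in())"
```

```text
the job is handed in; nothing more can be done
None
```

I drew the red catch, then the yellow, to about 18–20 mm each. I then swung the gate past its detent to about 1.75 rad by arm position and handed in at 21.5 s, still gripping it. The final check showed both fins still drawn and the carton and bottle in place to within the few millimetres the cameras resolve; I did not re-check the jars after the swing.

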